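# Tap the shield covers home on a circuit board

### The job

With the fingertips, gently press three of the raised shield covers on the circuit board down until each sits fully home: first the round copper one, then the square steel one, then the oblong black one. Leave the square blue cover raised, because what is under it has still to be inspected. Do not lift any cover, press lightly, and leave the brass spacer and everything else on the bench where it stands.

Things in the scene. Friction and masses are not known exactly. Their poses are not given: they have to be found in the camera images.
- board: green circuit board 190 x 200 mm on a black carrier 205 x 215 mm fixed to the bench, turned up to 0.5 rad. Origin under its centre on the bench (z = 0), z up; its upper face is 18 mm above the bench. The four covers stand near the corners of a rectangle 90 mm (board x) by 96 mm (board y), in any arrangement, at least 80 mm apart and turned with the board. Other parts on it are under 10 mm high.
- frame_copper: aluminium frame under the copper cover, 10 mm tall, on a springy gasket that gives 1 mm per 4 N and comes back; origin at the centre of its foot on the board's upper face (18 mm above the bench), z up. The cover (round cover of bare copper colour, 38 mm in diameter, 12 mm tall) slides straight down over it.
- copper_top (a point): centre of the top face of the copper cover (round cover of bare copper colour, 38 mm in diameter); moves with it. About 38 mm above the bench when raised, 30 mm when fully home.
- lid_copper (a joint): how far the copper cover is pushed down, m: about 0 (up to 1 mm either way) raised as found, 0.008 fully home against its stop on the frame, whose gasket gives 1 mm per 4 N; negative means pulled up off its frame. It moves against a steady friction of about 3 N (plus a little when fast), has no spring, and stays where it is left.
- frame_steel: aluminium frame under the steel cover, 10 mm tall, on a springy gasket that gives 1 mm per 4 N and comes back; origin at the centre of its foot on the board's upper face (18 mm above the bench), z up. The cover (square cover of bright silvery steel, 36 x 36 mm, 12 mm tall) slides straight down over it.
- steel_top (a point): centre of the top face of the steel cover (square cover of bright silvery steel, 36 x 36 mm); moves with it. About 38 mm above the bench when raised, 30 mm when fully home.
- lid_steel (a joint): how far the steel cover is pushed down, m: about 0 (up to 1 mm either way) raised as found, 0.008 fully home against its stop on the frame, whose gasket gives 1 mm per 4 N; negative means pulled up off its frame. It moves against a steady friction of about 3 N (plus a little when fast), has no spring, and stays where it is left.
- frame_black: aluminium frame under the black cover, 10 mm tall, on a springy gasket that gives 1 mm per 4 N and comes back; origin at the centre of its foot on the board's upper face (18 mm above the bench), z up. The cover (oblong black plastic cover, 26 mm along the board's x by 46 mm along its y, 12 mm tall) slides straight down over it.
- black_top (a point): centre of the top face of the black cover (oblong black plastic cover, 26 mm along the board's x by 46 mm along its y); moves with it. About 38 mm above the bench when raised, 30 mm when fully home.
- lid_black (a joint): how far the black cover is pushed down, m: about 0 (up to 1 mm either way) raised as found, 0.008 fully home against its stop on the frame, whose gasket gives 1 mm per 4 N; negative means pulled up off its frame. It moves against a steady friction of about 3 N (plus a little when fast), has no spring, and stays where it is left.
- frame_blue: aluminium frame under the blue cover, 10 mm tall, on a springy gasket that gives 1 mm per 4 N and comes back; origin at the centre of its foot on the board's upper face (18 mm above the bench), z up. The cover (square blue cover, 36 x 36 mm: the one to leave raised, 12 mm tall) slides straight down over it.
- blue_top (a point): centre of the top face of the blue cover (square blue cover, 36 x 36 mm: the one to leave raised); moves with it. About 38 mm above the bench when raised, 30 mm when fully home.
- lid_blue (a joint): how far the blue cover is pushed down, m: about 0 (up to 1 mm either way) raised as found, 0.008 fully home against its stop on the frame, whose gasket gives 1 mm per 4 N; negative means pulled up off its frame. It moves against a steady friction of about 3 N (plus a little when fast), has no spring, and stays where it is left.
- spacer: loose bystander, not to be disturbed: brass round spacer, 14 mm in diameter, 22 mm tall, standing loose in the middle of the board between the covers; origin under its centre
- dish: loose bystander, not to be disturbed: white ceramic dish, 70 mm across, 22 mm tall, beside the carrier; origin under its centre
- tweezers: loose bystander, not to be disturbed: steel tweezers 126 mm long, lying beside the carrier; origin under the middle
- jar: loose bystander, not to be disturbed: small amber jar with a white lid, 48 mm across, 55 mm tall, on the bench beyond the carrier; origin under its centre
- driver: loose bystander, not to be disturbed: screwdriver with yellow handle, 150 mm long, lying on the robot's side of the carrier; origin near its middle
- eraser: loose bystander, not to be disturbed: dark rubber block 45 x 22 x 14 mm, on the robot's side of the carrier; origin under its centre
- flask: loose bystander, not to be disturbed: white bottle with blue cap, 52 mm across, 100 mm tall, standing to the right of the carrier beyond the tweezers; origin under its centre

How it is judged:
On the way, in this order (a step that is already met when the one before it is completed fails the run):
1. the copper cover is pressed fully home (value of joint lid_copper above 0.0065 m), for 0.2 s.
2. the steel cover is pressed fully home (value of joint lid_steel above 0.0065 m), for 0.2 s.
3. the black cover is pressed fully home (value of joint lid_black above 0.0065 m), for 0.2 s.
At the end, for the whole second after the job is handed in: copper, steel and black covers pushed down to within 1.5 mm of their stop (joint above 6.5 mm of 8), pressed in that order; the blue cover still raised (joint within 2 mm of zero); every bystander at rest within 15 mm of where it started; no cover ever pressed with more than 20 N (value of joint each of lid_copper, lid_steel, lid_black above 0.0065 m and value of joint lid_blue between -0.002 and 0.002 m and distance of each of spacer, dish, tweezers, jar, driver, eraser, flask from where it was at the start of the episode below 0.015 m and linear speed of each of spacer, dish, tweezers, jar, driver, eraser, flask below 0.02 m/s); the robot touches nothing.
It fails at once if a cover goes down before the one named ahead of it is home ((value of joint lid_steel above 0.003 m and value of joint lid_copper below 0.006 m) or (value of joint lid_black above 0.003 m and value of joint lid_steel below 0.006 m)).
It fails at once if the blue cover is pushed down (value of joint lid_blue above 0.003 m).
It fails at once if a cover is lifted off its frame by more than 3 mm (value of joint any of lid_copper, lid_steel, lid_black, lid_blue below -0.003 m).
It fails at once if a cover or the circuit board is pressed harder than 20 N, or a cover is pressed by anything but the fingers (contact force between anything else and frame_copper above 20 N or contact force between anything else and frame_steel above 20 N or contact force between anything else and frame_black above 20 N or contact force between anything else and frame_blue above 20 N or contact force between any of the fingers, the arm and board above 20 N or contact force between the arm and frame_copper above 1 N or contact force between the arm and frame_steel above 1 N or contact force between the arm and frame_black above 1 N or contact force between the arm and frame_blue above 1 N).
It fails at once if a bystander is shifted or lifted by more than 15 mm (distance of any of spacer, dish, tweezers, jar, driver, eraser, flask from where it was at the start of the episode above 0.015 m).
It also fails if it takes over 48 s, if anything falls off the work surface, if the arm or the gripper's body presses on something with over 40 N, if the wrist force passes 120 N, or if a joint passes its speed limit or range.

### The arm

A 7-joint arm with a two-finger parallel gripper is mounted at the origin on the work surface. World frame = base frame: x ahead of the robot, y to its left, z up, the work surface at z = 0. Lengths are in m, angles in rad, forces in N, time in s.
With the tool pointing down it reaches from about 0.425 to 0.925 m from the base axis. Payload 6.8 kg.
Tool frame: the origin (TCP) lies at the very end of the fingers, on their centre line; the grasp point (between the pads) lies r.grasp_offset behind it (r.grasp_offset is the distance from the TCP to the grasp point, in m); z points along the fingers, y is the direction in which the jaws open and shut (so a half turn about z gives the same grasp; the last joint's range is limited). The gripper opens to 85 mm and grips with 20 to 120 N. Pads are 22 mm wide; open, the fingers measure 114 mm over their backs; the gripper's body (76 mm by 85 mm) begins 54 mm behind the grasp point. The pads swing forward as they close: fully open they stand 13 mm farther back than shut.
Start: joints at [1.006, 0.477, 0.022, 1.555, -0.011, 1.109, -0.083], TCP at [0.298, -0.606, 0.231] pointing down, gripper open.
Joint ranges: [-2.96, 2.96], [-0.34, 2.1], [-1.41, 1.46], [0.24, 2.44], [-1.37, 4.51], [0.17, 1.92], [-2.96, 2.96]. Speed limits (rad/s): [2.39, 2.39, 3.14, 3.14, 3.14, 3.14, 3.14].

### API

Orientations are given as a rotation vector (axis times angle).
In Python, from bench import r gives the robot as it stands.
- The arm moves only by the shell command python3 -m jog 'ROWS' [FORCE]. ROWS is JSON, one flat list of numbers, 7 for each row, row after row: the turn, a rotation vector about the tool's x, y, z normalised to -1 to 1, where 1 is 180 degrees, then the shift along the tool's x, y, z normalised to -1 to 1, where 1 is 200 mm, then the opening, from 0 (shut) to 1 (fully open). In form: [wx, wy, wz, x, y, z, hand, wx, wy, wz, x, y, z, hand, ...]. A call has 1 to 12 rows; each row is the pose to reach, as a shift and turn from the pose measured when the call began, along the tool's axes at that moment, turning the shorter way round; what a row does not reach only later rows make up. A row lasts 1/10 s, in which the tool goes at most 50 mm and 8.59 degrees, less where a joint would pass 70% of its speed; a pose out of reach is approached as far as the arm can. A call with a number of a shift or a turn outside -1 to 1 is refused whole. A call with a gripper value outside its range is refused whole. The fingers move at their own pace and stop on an object; FORCE is the grip in N (left out, the last holds). Time passes only in rows, so rows that repeat a pose let the fingers close. It gives the time, the measured TCP pose, the force and the opening at its end, in the units of the state.
- r.get_obs(): the state, without advancing time (a new reading comes with each control period).
- r.grab_frame(name): name is "scene" or "top" or "wrist"; returns the picture (384x512x3 uint8, red, green, blue); there is no depth.
- r.calibration(name): a dict with "K" (3x3 intrinsics, pixels), "dist_coeffs" ([k1, k2, p1, p2, k3] as OpenCV has them; the pictures are not rectified), "origin" and "rotation" of the camera in the world; the wrist camera has in their place "T_tool_cam" (4x4, takes a point from camera to tool coordinates, whose origin is the TCP and whose axes are the flange's). Camera axes: x right, y up, looking along -z (the intrinsics and any distortion apply to the point x, -y, -z); pixel columns grow to the right and rows downward; lengths in m; the calibration is good to about 2 mm. A picture is of the moment at which its call begins: read the wrist's pose just before it. calibration takes no time and is no camera call.
- r.hand_in(): hands the job in, once; it reports no verdict.
The state is a dict: "clock": time; "joints": joint angles; "qvel": joint speeds; "tau": joint torques, N m; "tcp_pos": TCP position; "orientation": TCP orientation; "contact_force": force on the tool from outside, world axes, zero at the start; "moment": the same for the moment, N m; "grip_width": finger opening in m.
Only numpy, scipy, OpenCV 4.12 (cv2) and the standard library are available. Lean on these libraries where they do the work, as an engineer would, in place of code of your own. Each camera call takes 0.05 s, during which the arm holds its last target.

## Working session

There is one attempt and no reset: what is moved stays moved. The work goes in short steps, Python scripts to look and compute and a shell command to move; the robot and the scene stay as the last step left them, time stands still between calls to the robot, and variables do not carry over. Pictures are saved under pics/ and viewed, and the job is handed in when it is done.

```bash
mkdir -p pics; ls
python3 - <<'E'
from bench import r
import cv2,numpy as np
np.set_printoptions(precision=4,suppress=True)
o=r.get_obs()
for k,v in o.items(): print(k,np.array(v))
print(r.grasp_offset)
for n in ("scene","top","wrist"):
    im=r.grab_frame(n); cv2.imwrite(f"pics/{n}0.png",im[:,:,::-1])
    print(n,r.calibration(n))
E
```

```text
pics
clock 0.0
joints [ 1.0059  0.4778  0.0223  1.5565 -0.0115  1.1093 -0.0831]
qvel [ 0.0001  0.0003  0.0002 -0.0012  0.0003 -0.0006 -0.0008]
tau [ -0.0014 -59.6448   1.6078 -28.1191   0.0126   0.0093  -0.    ]
tcp_pos [ 0.2975 -0.6053  0.2303]
orientation [-3.0583 -0.711   0.0008]
contact_force [-0.4723 -0.5043 -0.4223]
moment [-0.0322 -0.0282  0.0133]
grip_width 0.08522502560979721
0.0187
scene {'K': array([[397.3449,   0.    , 260.4754],
       [  0.    , 397.3449, 189.2543],
       [  0.    ,   0.    ,   1.    ]]), 'dist_coeffs': array([-0.1367,  0.    ,  0.    ,  0.    ,  0.    ]), 'origin': array([ 1.0043, -0.3036,  0.6486]), 'rotation': array([0.693 , 0.3273, 0.8587])}
top {'K': array([[440.961,   0.   , 261.836],
       [  0.   , 440.961, 185.72 ],
       [  0.   ,   0.   ,   1.   ]]), 'dist_coeffs': array([-0.1571,  0.    ,  0.    ,  0.    ,  0.    ]), 'origin': array([0.464 , 0.0413, 1.0061]), 'rotation': array([ 0.1278, -0.0992, -1.5676])}
wrist {'K': array([[320.7922,   0.    , 263.9841],
       [  0.    , 320.7922, 198.0039],
       [  0.    ,   0.    ,   1.    ]]), 'dist_coeffs': array([0.0084, 0.    , 0.    , 0.    , 0.    ]), 'T_tool_cam': array([[-0.0007,  0.9541,  0.2994,  0.076 ],
       [ 1.    ,  0.0005,  0.0007,  0.0005],
       [ 0.0006,  0.2994, -0.9541, -0.1422],
       [ 0.    ,  0.    ,  0.    ,  1.    ]])}
```

View pics/top0.png

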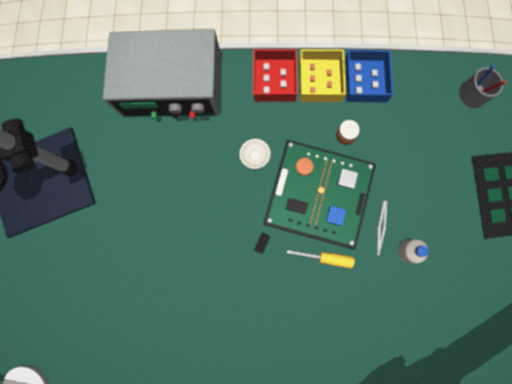

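View pics/scene0.png

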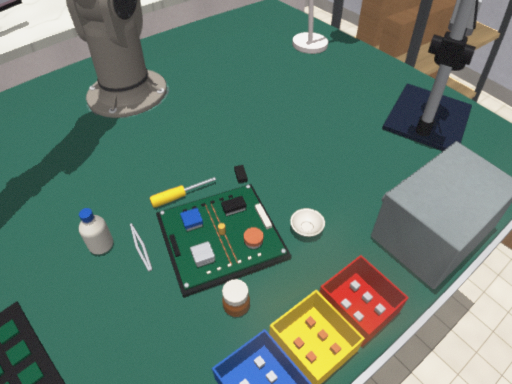

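The top view shows the board centred near (320,194). Copper is at about (305,166), steel (348,178), blue (337,215), black (297,206) and the spacer (321,190). The jar is at (348,131), the flask at (413,250) and the tweezers at (382,228).

```bash
cat > h.py <<'E'
from bench import r
import cv2,numpy as np
from scipy.spatial.transform import Rotation as R
np.set_printoptions(precision=4,suppress=True)
def cam(n,o=None):
    c=r.calibration(n)
    if n=="wrist":
        T=np.eye(4);T[:3,:3]=R.from_rotvec(o["orientation"]).as_matrix();T[:3,3]=o["tcp_pos"]
        W=T@c["T_tool_cam"]; return c["K"],c["dist_coeffs"],W[:3,:3],W[:3,3]
    return c["K"],c["dist_coeffs"],R.from_rotvec(c["rotation"]).as_matrix(),np.array(c["origin"])
def ray(C,px):
    K,d,Rm,o=C
    u=cv2.undistortPoints(np.array(px,float).reshape(-1,1,2),K,d).reshape(-1,2)
    v=np.c_[u[:,0],-u[:,1],-np.ones(len(u))]@Rm.T
    return o,v/np.linalg.norm(v,axis=1)[:,None]
def plane(C,px,z):
    o,v=ray(C,px); return o+v*((z-o[2])/v[:,2])[:,None]
def proj(C,P):
    K,d,Rm,o=C
    q=(np.atleast_2d(P)-o)@Rm; q=q*[1,-1,-1]
    return cv2.projectPoints(q,np.zeros(3),np.zeros(3),K,d)[0].reshape(-1,2)
def tri(rays):
    A=np.zeros((3,3));b=np.zeros(3)
    for o,v in rays:
        M=np.eye(3)-np.outer(v[0],v[0]);A+=M;b+=M@o
    return np.linalg.solve(A,b)
E
python3 - <<'E'
import cv2
for n,(x0,x1,y0,y1) in {"top":(225,440,110,280),"scene":(60,340,150,320)}.items():
    im=cv2.imread(f"pics/{n}0.png")[y0:y1,x0:x1]
    f=min(800/im.shape[1],600/im.shape[0]); cv2.imwrite(f"pics/{n}0z.png",cv2.resize(im,None,fx=f,fy=f,interpolation=cv2.INTER_CUBIC)); print(f)
E
```

```text
3.5294117647058822
2.857142857142857
```

View pics/top0z.png

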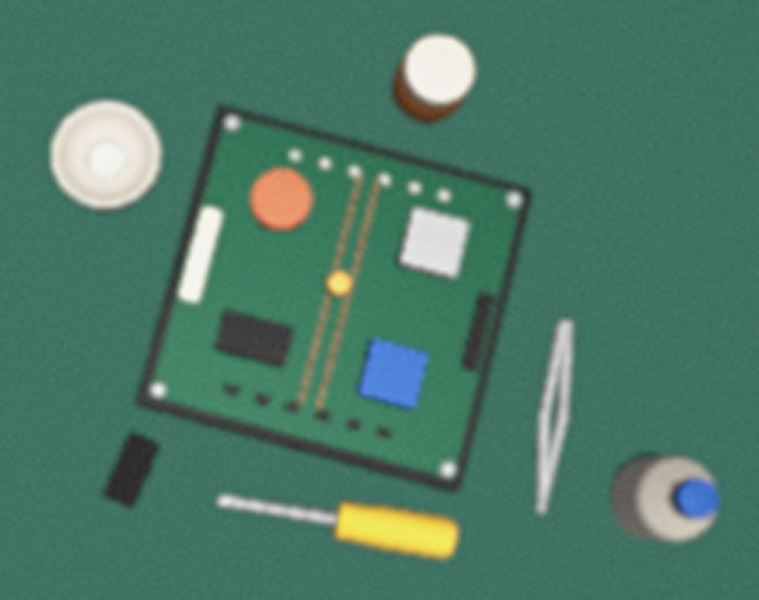

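View pics/scene0z.png

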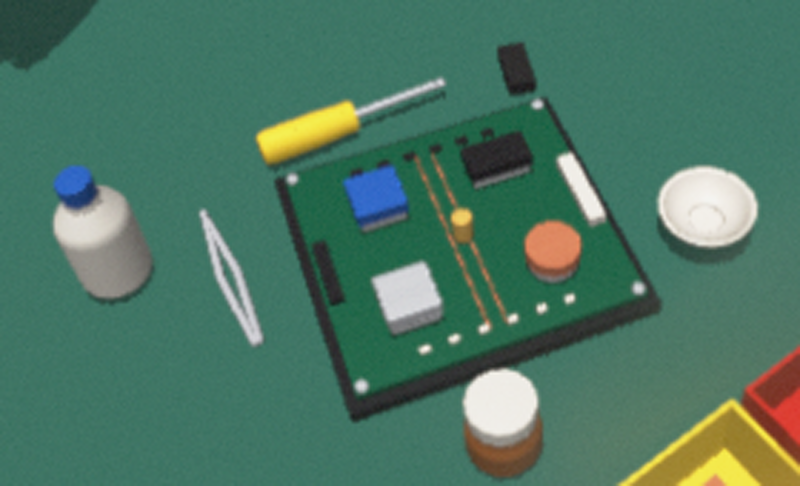

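View pics/wrist0.png

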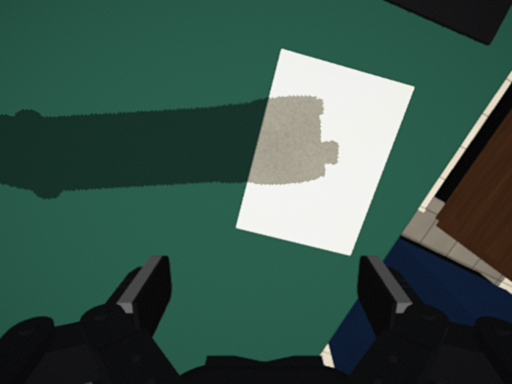

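The zoomed top view shows copper at (282,198), steel (435,242), black (254,337), blue (394,373) and the spacer (340,283). All four covers stand on visible frames in the scene view. Next I'll measure them by masks.

Run:
```python
from h import *
C={n:cam(n) for n in("top","scene")}
def hsv(n): return cv2.cvtColor(cv2.imread(f"pics/{n}0.png"),cv2.COLOR_BGR2HSV)
rng={"copper":((2,120,110),(14,255,255)),"blue":((105,130,60),(125,255,255)),"steel":((0,0,150),(179,45,255)),"black":((0,0,0),(179,255,60)),"spacer":((16,110,120),(26,255,255))}
guess={"copper":((305,166),(253,237)),"steel":((348,178),(203,252)),"black":((297,206),(233,205)),"blue":((337,215),(191,217)),"spacer":((321,190),(221,229))}
for k,(lo,hi) in rng.items():
    rs=[]
    for i,n in enumerate(("top","scene")):
        m=cv2.inRange(hsv(n),lo,hi); nl,lab,st,ce=cv2.connectedComponentsWithStats(m)
        g=guess[k][i]
        j=min((j for j in range(1,nl) if st[j,4]>12),key=lambda j:np.hypot(*(ce[j]-g)))
        cn=max(cv2.findContours((lab==j).astype(np.uint8),0,1)[0],key=cv2.contourArea)
        rr=cv2.minAreaRect(cn)
        rs.append(ray(C[n],[ce[j]]))
        if n=="top":
            P=plane(C[n],cv2.boxPoints(rr),.038)
            e=P[1]-P[0];f=P[2]-P[1]
            print(k,n,ce[j],st[j,4],"plane.038",plane(C[n],[ce[j]],.038)[0],"sizes",np.linalg.norm(e),np.linalg.norm(f),"ang",np.arctan2(e[1],e[0]))
        else: print(k,n,ce[j],st[j,4],"plane",plane(C[n],[ce[j]],.038)[0])
    print("   tri",tri(rs))
# board: screws in top view
z=3.5294
c=np.array([(232,122),(514,199),(448,469),(158,390)])/z+[225,110]
print("screws",plane(C["top"],c,.018), plane(C["top"],c,.018).mean(0))
for nm,p,h in(("jar",(439,69),.055),("flask",(696,497),.1),("dish",(106,155),.02)): print(nm,plane(C["top"],[np.array(p)/z+[225,110]],h))
```

```text
copper top [304.1111 166.1244] 225 plane.038 [ 0.649  -0.0352  0.038 ] sizes 0.03589000510915038 0.036386786040690657 ang -1.571180483620633
copper scene [253.049  236.4301] 286 plane [ 0.6546 -0.0384  0.038 ]
   tri [ 0.6505 -0.0356  0.031 ]
blue top [335.7605 215.5019] 263 plane.038 [ 0.5384 -0.1038  0.038 ] sizes 0.036000448449611276 0.03594576643539807 ang -0.2616414025934217
blue scene [191.0417 217.7115] 312 plane [ 0.544  -0.1067  0.038 ]
   tri [ 0.539  -0.1047  0.0314]
steel top [347.8754 178.1068] 281 plane.038 [ 0.6218 -0.1328  0.038 ] sizes 0.03869718598797919 0.0379767195933858 ang -0.24109970728845695
steel scene [201.8846 251.6568] 338 plane [ 0.6239 -0.1332  0.038 ]
   tri [ 0.6223 -0.1328  0.0358]
black top [261.7703 242.6892] 148 plane.038 [0.4792 0.0591 0.038 ] sizes 0.04006377927197904 0.01751966762922938 ang -0.4037489340908581
black scene [233.1986 204.4838] 277 plane [ 0.5676 -0.0215  0.038 ]
   tri [ 0.4753  0.0517 -0.099 ]
spacer top [320.8293 190.0732] 41 plane.038 [ 0.595  -0.0717  0.038 ] sizes 0.013358356371127329 0.01342556759870543 ang -1.5720165542381028
spacer scene [221.2464 227.9855] 69 plane [ 0.6013 -0.0742  0.038 ]
   tri [ 0.5962 -0.072   0.0309]
screws [[ 0.7033 -0.0068  0.018 ]
 [ 0.6523 -0.1899  0.018 ]
 [ 0.4784 -0.1421  0.018 ]
 [ 0.529   0.0416  0.018 ]] [ 0.5908 -0.0743  0.018 ]
jar [[ 0.7289 -0.1365  0.055 ]]
flask [[ 0.4592 -0.2744  0.1   ]]
dish [[0.681  0.0751 0.02  ]]
```

```bash
cat >> h.py <<'E'
def go(target,yaw):
    """tool-frame shift (units of 200mm) and turn about tool z (units of pi) so tool y lies at world angle yaw (mod pi), plus tilt to straight down"""
    o=r.get_obs(); M=R.from_rotvec(o["orientation"]).as_matrix()
    best=None
    for y in (yaw,yaw+np.pi):
        Y=np.array([np.cos(y),np.sin(y),0]);Z=np.array([0,0,-1.]);X=np.cross(Y,Z)
        w=R.from_matrix(M.T@np.c_[X,Y,Z]).as_rotvec()/np.pi
        print("turn",w,"x axis",X)
    print("shift/200mm",M.T@(np.array(target)-o["tcp_pos"])/.2,"tcp",o["tcp_pos"],"F",o["contact_force"],"t",o["clock"],"j7",o["joints"][6],"w",o["grip_width"])
E
python3 - <<'E'
from h import *
C=cam("top")
c=np.array([(217,340),(224,309),(293,324),(286,366),(254,337)])/3.5294+[225,110]
print(plane(C,c,.038))
print(R.from_rotvec(r.get_obs()["orientation"]).as_matrix())
go([.57,-.07,.22],-.268+np.pi/2)
E
```

```text
[[ 0.5589  0.0047  0.038 ]
 [ 0.5784  0.0002  0.038 ]
 [ 0.5689 -0.0429  0.038 ]
 [ 0.5426 -0.0382  0.038 ]
 [ 0.5608 -0.0184  0.038 ]]
[[ 0.8975  0.441  -0.0007]
 [ 0.441  -0.8975  0.0012]
 [-0.0001 -0.0014 -1.    ]]
turn [-0.0002 -0.0005 -0.7693] x axis [-0.9643  0.2648  0.    ]
turn [-0.0004  0.0002  0.2307] x axis [ 0.9643 -0.2648  0.    ]
shift/200mm [ 2.4036 -1.8016  0.0549] tcp [ 0.2975 -0.6054  0.2305] F [ 0.6012 -0.0013 -0.1711] t 0.15 j7 -0.08307857252601845 w 0.08523335142466294
```

```bash
python3 -m jog '[0,0,0,0.2,-0.15,0,0, 0,0,0,0.4,-0.3,0,0, 0,0,0,0.6,-0.45,0,0, 0,0,0,0.8,-0.6,0,0, 0,0,0,1,-0.75,0,0, 0,0,0,1,-0.75,0,0, 0,0,0,1,-0.75,0,0]' 20; python3 -c "
from h import *
go([.55,-.07,.22],-.268+np.pi/2)"
```

```text
clock: 0.85
tcp_pos: [0.4116, -0.3812, 0.2308]
orientation: [-3.057, -0.716, 0.001]
contact_force: [-0.5, -0.9, 1.0]
grip_width: -0.0002
turn [-0.0002 -0.0006 -0.7682] x axis [-0.9643  0.2648  0.    ]
turn [-0.0004  0.0002  0.2318] x axis [ 0.9643 -0.2648  0.    ]
shift/200mm [ 1.3111 -1.0869  0.0553] tcp [ 0.4116 -0.3812  0.2308] F [-0.5031 -0.882   1.0274] t 0.85 j7 -0.4955528326417169 w -0.0001980452124986563
```

```bash
python3 -m jog '[0,0,0.04,0.16,-0.13,0,0, 0,0,0.08,0.33,-0.27,0,0, 0,0,0.12,0.5,-0.41,0,0, 0,0,0.16,0.67,-0.55,0,0, 0,0,0.2,0.84,-0.69,0,0, 0,0,0.23,1,-0.83,0.05,0, 0,0,0.232,1,-0.83,0.05,0, 0,0,0.232,1,-0.83,0.05,0, 0,0,0.232,1,-0.83,0.05,0]'; python3 -c "
from h import *
go([.55,-.07,.22],-.268+np.pi/2)"
```

```text
clock: 1.75
tcp_pos: [0.5165, -0.1461, 0.2209]
orientation: [-3.112, 0.425, 0.002]
contact_force: [-0.0, -0.6, -0.6]
grip_width: 0.0
turn [0.0007 0.     0.999 ] x axis [-0.9643  0.2648  0.    ]
turn [-0.      0.0005 -0.001 ] x axis [ 0.9643 -0.2648  0.    ]
shift/200mm [ 0.0596 -0.4114  0.0043] tcp [ 0.5165 -0.1461  0.2209] F [-0.0167 -0.5687 -0.6114] t 1.75 j7 -1.7109421528385664 w 3.215887063047479e-05
```

```bash
python3 -m jog '[0,0,0,0.02,-0.2,0,0, 0,0,0,0.06,-0.41,0,0, 0,0,0,0.06,-0.41,0,0, 0,0,0,0.06,-0.41,0,0, 0,0,0,0.06,-0.41,0,0]'
python3 - <<'E'
from h import *
o=r.get_obs(); im=r.grab_frame("wrist"); cv2.imwrite("pics/w1.png",im[:,:,::-1])
import json; json.dump({k:np.array(o[k]).tolist() for k in("tcp_pos","orientation")},open("w1.json","w")); print(o["tcp_pos"],o["qvel"])
E
```

```text
clock: 2.25
tcp_pos: [0.5495, -0.073, 0.2208]
orientation: [3.111, -0.43, -0.003]
contact_force: [0.5, -1.0, -0.3]
grip_width: 0.0
[ 0.5495 -0.073   0.2208] [ 0.0024 -0.0025  0.0013  0.0031 -0.0039 -0.001  -0.0042]
```

View pics/w1.png

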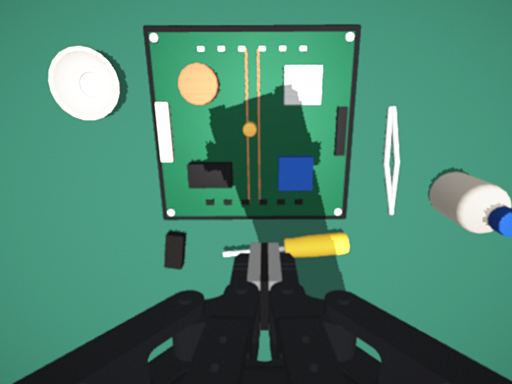

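The wrist view shows copper at (198,84), steel (303,85), blue (296,173), black (210,174), the spacer (250,129) and the shut fingers at (264,250). The board edges run with the image axes, so the yaw is right.

Run:
```python
from h import *
import json
o=json.load(open("w1.json")); C=cam("wrist",o); T=cam("top"); S=cam("scene")
im=cv2.imread("pics/w1.png"); h=cv2.cvtColor(im,cv2.COLOR_BGR2HSV)
rng={"copper":((5,110,60),(20,255,255),(198,84)),"steel":((0,0,90),(179,60,255),(303,85)),"blue":((105,130,40),(125,255,255),(296,173)),"black":((0,0,0),(179,255,48),(210,174)),"spacer":((10,110,60),(28,255,255),(250,129))}
tp={"copper":(304.1,166.1),"steel":(347.9,178.1),"blue":(335.8,215.5),"black":(297,205.5),"spacer":(320.8,190.1)}
for k,(lo,hi,g) in rng.items():
    m=cv2.inRange(h,lo,hi); nl,lab,st,ce=cv2.connectedComponentsWithStats(m)
    j=min((j for j in range(1,nl) if st[j,4]>60),key=lambda j:np.hypot(*(ce[j]-g)))
    cn=max(cv2.findContours((lab==j).astype(np.uint8),0,1)[0],key=cv2.contourArea); rr=cv2.minAreaRect(cn)
    P=plane(C,cv2.boxPoints(rr),.038)
    print(k,ce[j],st[j],"w.038",plane(C,[rr[0]],.038)[0],"size",np.linalg.norm(P[1]-P[0]),np.linalg.norm(P[2]-P[1]),"top",plane(T,[tp[k]],.038)[0,:2],"tri",tri([ray(C,[rr[0]]),ray(T,[tp[k]])]))
s=plane(C,[(154,37),(350,36),(338,212),(171,213)],.018); print(s,s.mean(0),np.arctan2(*(s[0]-s[3])[[1,0]]),np.arctan2(*(s[1]-s[2])[[1,0]]))
```

```text
copper [197.2067  79.8367] [178  63  41  42 300] w.038 [ 0.6515 -0.0373  0.038 ] size 0.03739632586598357 0.03681018752653341 top [ 0.649  -0.0352] tri [ 0.6517 -0.0358  0.0276]
steel [302.4451  84.5734] [ 283   64   40   42 1566] w.038 [ 0.6236 -0.133   0.038 ] size 0.03655045527498436 0.0369127066805013 top [ 0.6218 -0.1328] tri [ 0.6235 -0.1344  0.0279]
blue [295.0752 172.9248] [ 278  156   36   35 1224] w.038 [ 0.5415 -0.1055  0.038 ] size 0.035693823742734394 0.03611200319342435 top [ 0.5384 -0.1039] tri [ 0.5391 -0.1056  0.0279]
black [218.7981 169.2371] [189 162  44  25 426] w.038 [ 0.5645 -0.0204  0.038 ] size 0.04404706522115118 0.025513067536770025 top [ 0.5607 -0.0185] tri [ 0.5622 -0.0186  0.0279]
spacer [248.4435 139.4353] [243  93  14 107 363] w.038 [ 0.5813 -0.0676  0.038 ] size 0.1070209608164266 0.012501963153242862 top [ 0.5949 -0.0716] tri [ 0.588  -0.0689  0.0784]
[[ 0.7049 -0.0069  0.018 ]
 [ 0.6542 -0.1902  0.018 ]
 [ 0.479  -0.1419  0.018 ]
 [ 0.5298  0.0421  0.018 ]] [ 0.592  -0.0742  0.018 ] -0.2727165444228207 -0.2690158903561223
```

```bash
python3 -c "
from h import *
go([.6505,-.036,.055],-.270+np.pi/2)"
```

```text
turn [ 0.0007 -0.0005  0.9985] x axis [-0.9638  0.2667  0.    ]
turn [ 0.0003  0.0005 -0.0015] x axis [ 0.9638 -0.2667  0.    ]
shift/200mm [ 0.4376 -0.3153  0.8283] tcp [ 0.5494 -0.0729  0.2208] F [-0.9982  0.6537 -0.1882] t 2.3 j7 -1.8693964466299904 w -0.0003105564189098232
```

```bash
python3 -m jog '[0,0,0,0.2,-0.16,0.1,0, 0,0,0,0.438,-0.315,0.25,0, 0,0,0,0.438,-0.315,0.42,0, 0,0,0,0.438,-0.315,0.57,0, 0,0,0,0.438,-0.315,0.71,0, 0,0,0,0.438,-0.315,0.8,0, 0,0,-0.0015,0.438,-0.315,0.828,0, 0,0,-0.0015,0.438,-0.315,0.828,0, 0,0,-0.0015,0.438,-0.315,0.828,0]'
python3 - <<'E'
from h import *
go([.6505,-.036,.040],-.270+np.pi/2)
for n in("wrist","scene"):
    im=r.grab_frame(n); cv2.imwrite(f"pics/{n}2.png",im[:,:,::-1])
a=cv2.imread("pics/scene2.png")[150:320,60:340]
cv2.imwrite("pics/scene2z.png",cv2.resize(a,None,fx=2.857,fy=2.857,interpolation=2))
E
```

```text
clock: 3.2
tcp_pos: [0.6513, -0.037, 0.0563]
orientation: [3.112, -0.424, 0.0]
contact_force: [-0.2, 0.1, -0.3]
grip_width: -0.0001
turn [-0.0001 -0.0004  0.9997] x axis [-0.9638  0.2667  0.    ]
turn [ 0.0002 -0.0001 -0.0003] x axis [ 0.9638 -0.2667  0.    ]
shift/200mm [-0.0052 -0.0037  0.0813] tcp [ 0.6513 -0.037   0.0563] F [-0.1925  0.1118 -0.3193] t 3.2 j7 -1.9656310041691103 w -6.197034136214842e-05
```

View pics/scene2z.png

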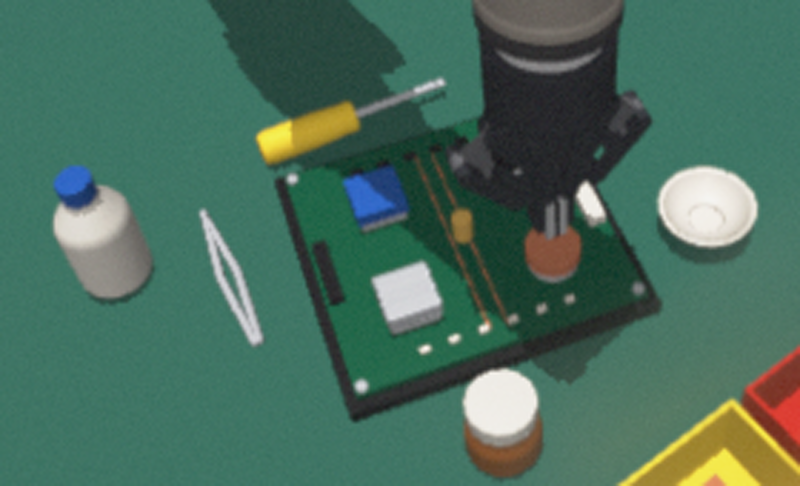

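View pics/wrist2.png

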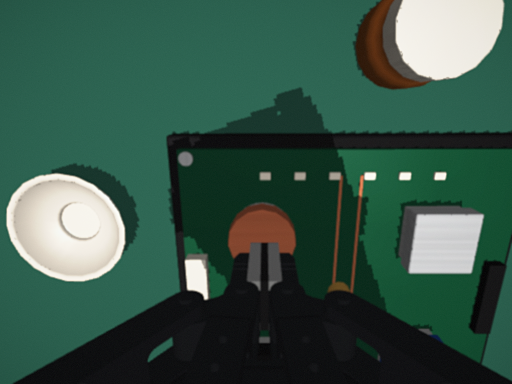

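```bash
python3 -m jog '[0,0,0,0,0,0.04,0, 0,0,0,0,0,0.07,0, 0,0,0,0,0,0.078,0, 0,0,0,0,0,0.084,0, 0,0,0,0,0,0.09,0, 0,0,0,0,0,0.096,0, 0,0,0,0,0,0.102,0, 0,0,0,0,0,0.108,0, 0,0,0,0,0,0.112,0, 0,0,0,0,0,0.112,0]'
```

```text
clock: 4.3
tcp_pos: [0.6517, -0.0365, 0.0344]
orientation: [3.112, -0.424, 0.002]
contact_force: [-1.3, 0.4, 3.0]
grip_width: 0.0002
```

```bash
python3 -m jog '[0,0,0,0,0,0.005,0, 0,0,0,0,0,0.01,0, 0,0,0,0,0,0.015,0, 0,0,0,0,0,0.02,0, 0,0,0,0,0,0.02,0]'; python3 -c "
from bench import r
print(r.get_obs()['contact_force'])"
```

```text
clock: 4.8
tcp_pos: [0.6516, -0.0365, 0.0301]
orientation: [3.112, -0.424, 0.002]
contact_force: [-1.1, -0.1, 2.6]
grip_width: -0.0001
[-1.05100204 -0.06392268  2.59302189]
```

```bash
python3 -m jog '[0,0,0,0,0,0.003,0, 0,0,0,0,0,0.006,0, 0,0,0,0,0,0.008,0, 0,0,0,0,0,0.008,0, 0,0,0,0,0,0.008,0]'
```

```text
clock: 5.3
tcp_pos: [0.6517, -0.0365, 0.0288]
orientation: [3.112, -0.424, 0.002]
contact_force: [-3.3, -0.1, 5.8]
grip_width: 0.0
```

```bash
python3 -m jog '[0,0,0,0,0,0.003,0, 0,0,0,0,0,0.005,0, 0,0,0,0,0,0.005,0, 0,0,0,0,0,0.005,0]'
```

```text
clock: 5.7
tcp_pos: [0.6517, -0.0365, 0.0283]
orientation: [3.112, -0.424, 0.002]
contact_force: [-2.6, -0.5, 6.2]
grip_width: -0.0001
```

```bash
python3 -m jog '[0,0,0,0,0,0.004,0, 0,0,0,0,0,0.006,0, 0,0,0,0,0,0.006,0, 0,0,0,0,0,0.006,0]'
```

```text
clock: 6.1
tcp_pos: [0.6517, -0.0365, 0.0278]
orientation: [3.112, -0.424, 0.002]
contact_force: [-3.6, 0.7, 9.0]
grip_width: 0.0001
```

The force climbed well above the 3 N friction at about 4 N/mm, so copper is on its stop. Retracting and checking.

```bash
python3 -m jog '[0,0,0,0,0,-0.05,0, 0,0,0,0,0,-0.15,0, 0,0,0,0,0,-0.24,0, 0,0,0,0,0,-0.24,0, 0,0,0,0,0,-0.24,0]'; python3 -c "
from h import *
go([.6228,-.1332,.055],-.270+np.pi/2)"
```

```text
clock: 6.6
tcp_pos: [0.6518, -0.0365, 0.0759]
orientation: [3.112, -0.424, 0.003]
contact_force: [0.1, 0.5, -0.5]
grip_width: -0.0001
turn [-0.0009 -0.0001  0.9998] x axis [-0.9638  0.2667  0.    ]
turn [ 0.0001 -0.0006 -0.0002] x axis [ 0.9638 -0.2667  0.    ]
shift/200mm [-0.0104  0.5047  0.1046] tcp [ 0.6518 -0.0365  0.0759] F [ 0.0869  0.4709 -0.4997] t 6.6 j7 -1.9623344214004161 w -9.015642540970438e-05
```

```bash
python3 -m jog '[0,0,0,-0.01,0.15,0,0, 0,0,0,-0.01,0.35,0,0, 0,0,0,-0.01,0.505,0.02,0, 0,0,0,-0.01,0.505,0.08,0, 0,0,0,-0.01,0.505,0.105,0, 0,0,0,-0.01,0.505,0.105,0, 0,0,0,-0.01,0.505,0.105,0]'
python3 - <<'E'
from h import *
go([.6228,-.1332,.040],-.270+np.pi/2)
for n in("wrist","scene"):
    im=r.grab_frame(n); cv2.imwrite(f"pics/{n}3.png",im[:,:,::-1])
a=cv2.imread("pics/scene3.png")[150:320,60:340]
cv2.imwrite("pics/scene3z.png",cv2.resize(a,None,fx=2.857,fy=2.857,interpolation=2))
E
```

```text
clock: 7.3
tcp_pos: [0.6231, -0.1314, 0.0545]
orientation: [-3.113, 0.42, -0.002]
contact_force: [0.1, 0.0, -0.3]
grip_width: -0.0001
turn [ 0.0005 -0.0003 -0.9995] x axis [-0.9638  0.2667  0.    ]
turn [-0.0002 -0.0003  0.0005] x axis [ 0.9638 -0.2667  0.    ]
shift/200mm [0.0008 0.0092 0.0727] tcp [ 0.6231 -0.1314  0.0545] F [ 0.0827  0.028  -0.328 ] t 7.3 j7 -1.8127348317503258 w -5.4468566475530066e-05
```

View pics/scene3z.png

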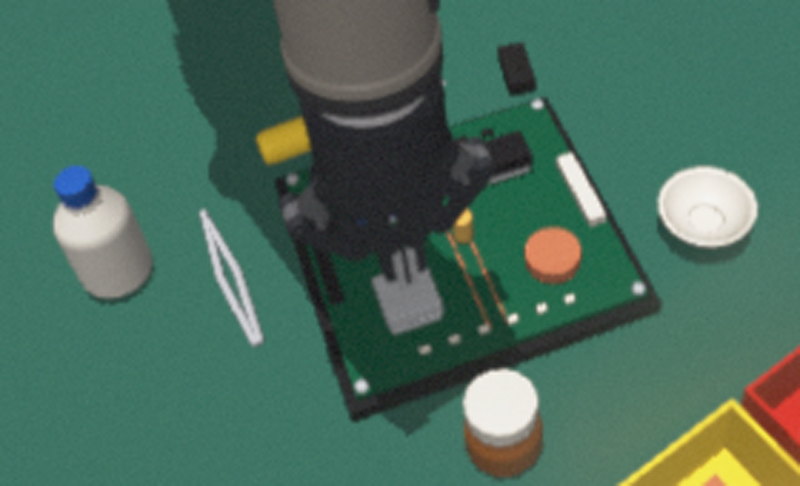

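View pics/wrist3.png

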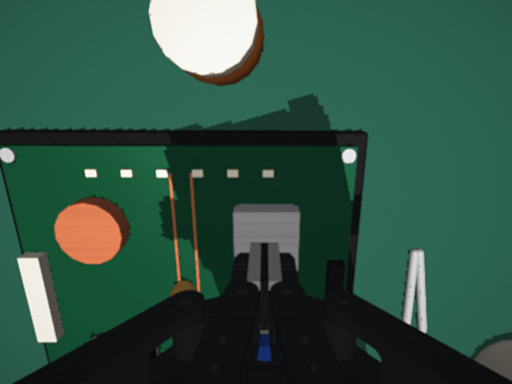

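Copper's frame is now hidden, so it is down, and the fingers are centred over steel at (265,250). Pressing steel.

```bash
python3 -m jog '[0,0,0,0,0.008,0.03,0, 0,0,0,0,0.008,0.06,0, 0,0,0,0,0.008,0.068,0, 0,0,0,0,0.008,0.074,0, 0,0,0,0,0.008,0.08,0, 0,0,0,0,0.008,0.086,0, 0,0,0,0,0.008,0.092,0, 0,0,0,0,0.008,0.098,0, 0,0,0,0,0.008,0.103,0, 0,0,0,0,0.008,0.103,0]'
```

```text
clock: 8.4
tcp_pos: [0.6232, -0.1335, 0.0346]
orientation: [-3.113, 0.421, -0.004]
contact_force: [-0.4, -0.2, 3.0]
grip_width: 0.0001
```

```bash
python3 -m jog '[0,0,0,0,0,0.005,0, 0,0,0,0,0,0.01,0, 0,0,0,0,0,0.015,0, 0,0,0,0,0,0.019,0, 0,0,0,0,0,0.019,0]'
```

```text
clock: 8.9
tcp_pos: [0.6232, -0.1335, 0.0307]
orientation: [-3.113, 0.421, -0.004]
contact_force: [-0.8, 0.7, 2.9]
grip_width: -0.0005
```

```bash
python3 -m jog '[0,0,0,0,0,0.004,0, 0,0,0,0,0,0.008,0, 0,0,0,0,0,0.011,0, 0,0,0,0,0,0.011,0, 0,0,0,0,0,0.011,0]'
```

```text
clock: 9.4
tcp_pos: [0.6232, -0.1335, 0.0287]
orientation: [3.113, -0.421, 0.004]
contact_force: [-2.0, 0.3, 4.3]
grip_width: 0.0001
```

```bash
python3 -m jog '[0,0,0,0,0,0.004,0, 0,0,0,0,0,0.008,0, 0,0,0,0,0,0.008,0, 0,0,0,0,0,0.008,0]'
```

```text
clock: 9.8
tcp_pos: [0.6232, -0.1335, 0.0278]
orientation: [3.113, -0.421, 0.004]
contact_force: [-3.5, 0.0, 8.9]
grip_width: -0.0002
```

Steel shows the same profile: 8.9 N at z = 27.8 mm. Retracting and moving to black.

```bash
python3 -m jog '[0,0,0,0,0,-0.05,0, 0,0,0,0,0,-0.15,0, 0,0,0,0,0,-0.24,0, 0,0,0,0,0,-0.24,0, 0,0,0,0,0,-0.24,0]'; python3 -c "
from h import *
go([.563,-.0192,.075],-.270+np.pi/2)"
```

```text
clock: 10.3
tcp_pos: [0.6232, -0.1335, 0.0759]
orientation: [3.113, -0.421, 0.005]
contact_force: [0.3, -0.1, 0.2]
grip_width: -0.0002
turn [ 0.0016 -0.0002 -0.9996] x axis [-0.9638  0.2667  0.    ]
turn [-0.0001 -0.001   0.0004] x axis [ 0.9638 -0.2667  0.    ]
shift/200mm [-0.4422 -0.4711  0.0033] tcp [ 0.6232 -0.1335  0.0759] F [ 0.3414 -0.0995  0.2266] t 10.3 j7 -1.8060758611263366 w -0.00017583468043392094
```

```bash
python3 -m jog '[0,0,0,-0.1,-0.1,-0.03,0, 0,0,0,-0.25,-0.27,-0.05,0, 0,0,0,-0.4,-0.42,-0.04,0, 0,0,0,-0.442,-0.471,0,0, 0,0.001,0,-0.442,-0.471,0.05,0, 0,0.001,0,-0.442,-0.471,0.09,0, 0,0.001,0,-0.442,-0.471,0.1,0, 0,0.001,0,-0.442,-0.471,0.1,0]'
python3 - <<'E'
from h import *
go([.563,-.0192,.040],-.270+np.pi/2)
for n in("wrist","scene"):
    im=r.grab_frame(n); cv2.imwrite(f"pics/{n}4.png",im[:,:,::-1])
a=cv2.imread("pics/scene4.png")[150:320,60:340]
cv2.imwrite("pics/scene4z.png",cv2.resize(a,None,fx=2.857,fy=2.857,interpolation=2))
E
```

```text
clock: 11.1
tcp_pos: [0.5632, -0.0211, 0.0548]
orientation: [3.111, -0.425, 0.008]
contact_force: [0.2, 0.0, -0.6]
grip_width: 0.0001
turn [-0.0027 -0.0003  0.9995] x axis [-0.9638  0.2667  0.    ]
turn [ 0.0002 -0.0017 -0.0005] x axis [ 0.9638 -0.2667  0.    ]
shift/200mm [-0.0037 -0.0088  0.0738] tcp [ 0.5632 -0.0211  0.0548] F [ 0.162   0.008  -0.5634] t 11.1 j7 -2.0166882901443106 w 5.439720154020756e-05
```

View pics/scene4z.png

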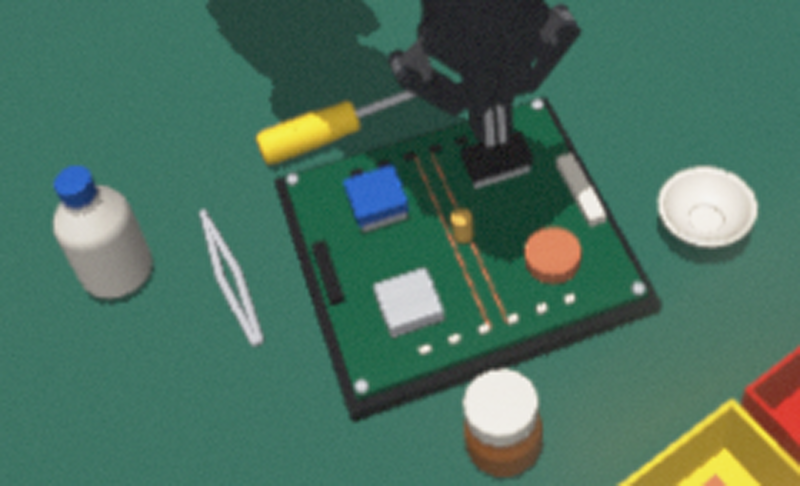

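View pics/wrist4.png

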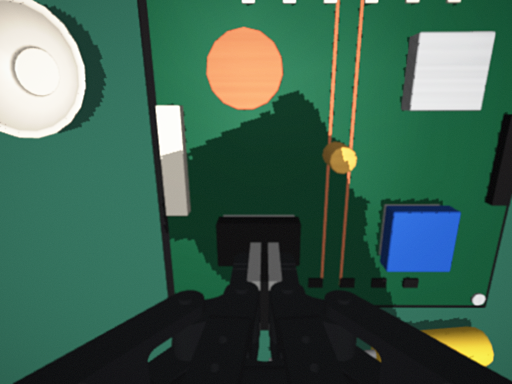

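Copper and steel are down and blue is still raised. The fingers are over black, whose centre is at about (259,240). Pressing black.

```bash
python3 -m jog '[0,0,0,-0.003,-0.009,0.03,0, 0,0,0,-0.003,-0.009,0.06,0, 0,0,0,-0.003,-0.009,0.068,0, 0,0,0,-0.003,-0.009,0.074,0, 0,0,0,-0.003,-0.009,0.08,0, 0,0,0,-0.003,-0.009,0.086,0, 0,0,0,-0.003,-0.009,0.092,0, 0,0,0,-0.003,-0.009,0.098,0, 0,0,0,-0.003,-0.009,0.103,0, 0,0,0,-0.003,-0.009,0.103,0]'
```

```text
clock: 12.2
tcp_pos: [0.5637, -0.0185, 0.0351]
orientation: [3.112, -0.424, 0.01]
contact_force: [-1.3, -0.4, 2.2]
grip_width: 0.0001
```

```bash
python3 -m jog '[0,0,0,0,0,0.005,0, 0,0,0,0,0,0.01,0, 0,0,0,0,0,0.015,0, 0,0,0,0,0,0.019,0, 0,0,0,0,0,0.019,0]'
```

```text
clock: 12.7
tcp_pos: [0.5637, -0.0185, 0.0311]
orientation: [3.112, -0.424, 0.01]
contact_force: [-0.4, -0.3, 2.4]
grip_width: -0.0001
```

```bash
python3 -m jog '[0,0,0,0,0,0.004,0, 0,0,0,0,0,0.008,0, 0,0,0,0,0,0.011,0, 0,0,0,0,0,0.011,0, 0,0,0,0,0,0.011,0]'
```

```text
clock: 13.2
tcp_pos: [0.5637, -0.0185, 0.029]
orientation: [3.112, -0.424, 0.01]
contact_force: [-1.1, -0.4, 4.9]
grip_width: -0.0004
```

```bash
python3 -m jog '[0,0,0,0,0,0.004,0, 0,0,0,0,0,0.008,0, 0,0,0,0,0,0.009,0, 0,0,0,0,0,0.009,0]'
```

```text
clock: 13.6
tcp_pos: [0.5637, -0.0186, 0.0277]
orientation: [3.112, -0.424, 0.01]
contact_force: [-2.4, -0.0, 9.1]
grip_width: 0.0003
```

Black reached 9.1 N at 27.7 mm, so it is home too. Now I'll retract high and clear the board to check.

```bash
python3 -m jog '[0,0,0,0,0,-0.05,0, 0,0,0,0,0,-0.2,0, 0,0,0,0,0,-0.4,0, 0,0,0,0,0,-0.6,0, 0,0,0,0,0,-0.8,0, 0,0,0,0,0,-0.95,0, 0,0,0,0,0,-0.95,0, 0,0,0,0,0,-0.95,0]'; python3 -c "
from h import *
go([.46,-.045,.22],-.270+np.pi/2)"
```

```text
clock: 14.4
tcp_pos: [0.5627, -0.0182, 0.2184]
orientation: [3.112, -0.424, 0.013]
contact_force: [-0.6, -0.2, -0.8]
grip_width: -0.0001
turn [-0.0041  0.0002  0.9997] x axis [-0.9638  0.2667  0.    ]
turn [-0.0001 -0.0026 -0.0003] x axis [ 0.9638 -0.2667  0.    ]
shift/200mm [-0.459   0.2663 -0.0121] tcp [ 0.5627 -0.0182  0.2184] F [-0.5589 -0.1819 -0.8464] t 14.4 j7 -1.9749410329221173 w -7.134746043456017e-05
```

```bash
python3 -m jog '[0,0,0,-0.15,0.06,0,0, 0,0,0,-0.35,0.12,0,0, 0,0,0,-0.5,0.2,0,0, 0,0,0,-0.5,0.2,0,0, 0,0,0,-0.5,0.2,0,0, 0,0,0,-0.5,0.2,0,0]'
python3 - <<'E'
from h import *
print(r.get_obs()["contact_force"])
for n in("wrist","scene","top"):
    im=r.grab_frame(n); cv2.imwrite(f"pics/{n}5.png",im[:,:,::-1])
a=cv2.imread("pics/scene5.png")[150:320,60:340];b=cv2.imread("pics/scene0.png")[150:320,60:340]
cv2.imwrite("pics/scene5z.png",cv2.resize(np.vstack([b[10:115],a[10:115]]),None,fx=2.8,fy=2.8,interpolation=2))
E
```

```text
clock: 15.0
tcp_pos: [0.4563, -0.0298, 0.2171]
orientation: [3.112, -0.424, 0.012]
contact_force: [1.3, 0.5, 0.4]
grip_width: -0.0
[1.2853 0.5045 0.4292]
```

View pics/scene5z.png

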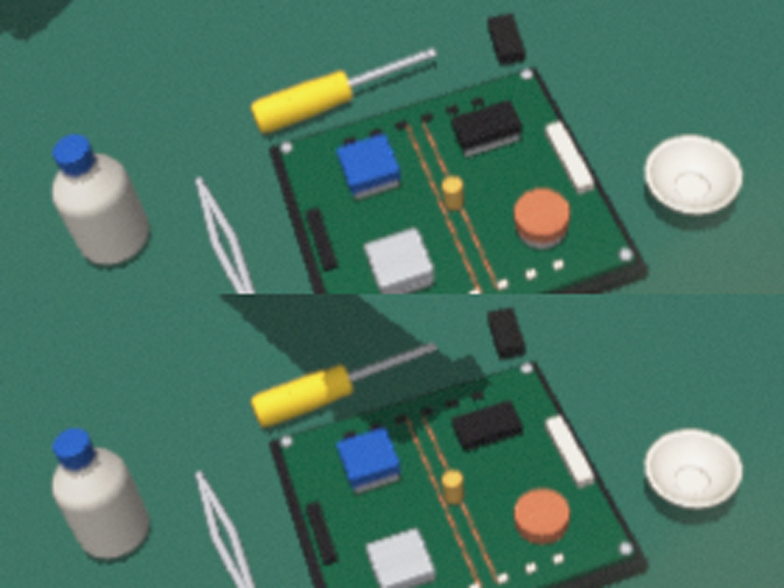

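View pics/wrist5.png

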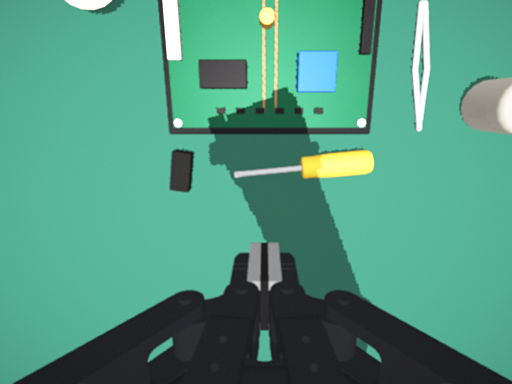

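Before and after in the scene view, the bystanders have not moved. Blue still shows its frame, while the copper, black and steel frames are hidden. I'll put a number on the drops.

Run:
```python
from h import *
S=cam("scene")
P={"copper":(.651,-.036),"steel":(.623,-.1335),"black":(.563,-.019),"blue":(.540,-.105)}
rng={"copper":((2,120,70),(14,255,255)),"blue":((105,130,60),(125,255,255)),"steel":((0,0,175),(179,45,255)),"black":((0,0,0),(179,255,60)),"spacer":((16,110,120),(26,255,255))}
g={"copper":(253,237),"steel":(203,252),"black":(233,205),"blue":(191,217),"spacer":(221,229)}
for k,(lo,hi) in rng.items():
    y=[]
    for f in("scene0","scene5"):
        h=cv2.cvtColor(cv2.imread(f"pics/{f}.png"),cv2.COLOR_BGR2HSV)
        nl,lab,st,ce=cv2.connectedComponentsWithStats(cv2.inRange(h,lo,hi))
        j=min((j for j in range(1,nl) if st[j,4]>30),key=lambda j:np.hypot(*(ce[j]-g[k])))
        y.append((ce[j],st[j,1],st[j,4]))
    e=None
    if k in P: e=proj(S,[*P[k],.030])-proj(S,[*P[k],.038])
    print(k,y,"d",y[1][0]-y[0][0],"top-edge d",y[1][1]-y[0][1],"expected for 8mm",e)
d=cv2.absdiff(cv2.imread("pics/scene0.png"),cv2.imread("pics/scene5.png")).max(2)
for n,(x,y,w,hh) in {"jar":(215,275,40,40),"dish":(285,205,45,40),"tweezers":(128,220,28,55),"flask":(78,205,38,50),"eraser":(230,162,20,22)}.items():
    print(n,d[y:y+hh,x:x+w].max(),d[y:y+hh,x:x+w].mean())
print(r.get_obs()["clock"])
```

```text
copper [(array([253.0174, 236.4425]), np.int32(228), np.int32(287)), (array([253.0836, 238.7003]), np.int32(230), np.int32(287))] d [0.0662 2.2578] top-edge d 2 expected for 8mm [[0.0339 2.4739]]
blue [(array([191.0417, 217.7115]), np.int32(208), np.int32(312)), (array([191.2038, 217.6752]), np.int32(207), np.int32(314))] d [ 0.1622 -0.0364] top-edge d -1 expected for 8mm [[0.5034 2.5206]]
steel [(array([201.8874, 251.5596]), np.int32(242), np.int32(302)), (array([202.2255, 253.8922]), np.int32(244), np.int32(306))] d [0.3381 2.3326] top-edge d 2 expected for 8mm [[0.4632 2.4098]]
black [(array([233.1986, 204.4838]), np.int32(196), np.int32(277)), (array([233.5252, 206.8022]), np.int32(199), np.int32(278))] d [0.3266 2.3184] top-edge d 3 expected for 8mm [[0.1776 2.5547]]
spacer [(array([221.2464, 227.9855]), np.int32(223), np.int32(69)), (array([221.2537, 227.8358]), np.int32(223), np.int32(67))] d [ 0.0074 -0.1497] top-edge d 0 expected for 8mm None
jar 9 2.39125
dish 10 2.1794444444444445
tweezers 10 2.6603896103896103
flask 10 2.6521052631578947
eraser 11 3.3863636363636362
15.15
```

```bash
python3 -c "
from bench import r
print(r.hand_in())"
```

```text
the job is handed in; nothing more can be done
None
```

I pressed the copper, steel and black covers home in that order with the shut fingertips, left the blue cover raised, and handed the job in at about 15 s of the 48 s allowed.

- **Pressing:** Each cover slid at about 3 N, then met its stop. The vertical force rose at roughly 4 N/mm to 9.0 N on copper, 8.9 N on steel and 9.1 N on black. A sideways reading of up to about 3.6 N came with it. The highest total I saw was about 10 N, against the 20 N limit, though I only read the force at the end of each move.
- **Cover heights:** In the scene camera the three covers dropped 2.3 pixels each. An 8 mm drop should give about 2.4–2.6 pixels, so they went down roughly 7.3–7.7 mm, which fits the ±1 mm spread in their starting heights. The blue cover moved 0.04 pixels vertically, meaning not at all.
- **Bystanders:** The jar, dish, tweezers, flask and eraser showed only image noise between the before and after pictures, and the spacer moved less than 0.2 pixels. I compared the screwdriver only by eye because the arm's shadow lay over it, and it looked unmoved. The robot was clear of everything at the end.
- **What disagreed:** The first position estimates from the top, scene and wrist cameras differed by 2–6 mm sideways, and triangulated heights came out 2–10 mm low. I took the 38 mm cover height as given and found contact by force. The first automatic mask for the black cover, and the wrist-view masks for black and the spacer, were wrong or incomplete, so I read black's position from picture corners and the other views instead.

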